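Zero the kit counter and ready the bead dish over the cup

ROBOT

A 6-joint arm with a two-finger parallel gripper is mounted at the origin on the work surface. World frame = base frame: x ahead of the robot, y to its left, z up, the work surface at z = 0. Lengths are in m, angles in rad, forces in N, time in s.
With the tool pointing down it reaches from about 0.375 to 0.9 m from the base axis. Payload 3.1 kg.
Tool frame: the origin (TCP) lies midway between the tips of the shut fingers; the grasp point (between the pads) lies 19 mm behind it; z points along the fingers, y is the line along which they close (so a half turn about z gives the same grasp; the last joint's range is limited). The gripper opens to 87 mm and grips with 3 to 60 N. Pads are 19 mm wide; open, the fingers measure 117 mm over their backs; the gripper's body (75 mm by 190 mm) begins 51 mm behind the grasp point.
Start: joints at [1.06, 0.527, 1.433, -0, 1.181, -0.178], TCP at [0.204, 0.591, 0.223] pointing down, gripper open.
Joint ranges: [-3.08, 3.08], [-0.75, 2.2], [0.22, 2.44], [-1.43, 4.57], [0, 2.65], [-2.85, 2.85]. Speed limits (rad/s): [2.79, 2.79, 3.14, 3.14, 3.14, 3.14].

INTERFACE

Orientations are given as a unit quaternion [x, y, z, w].
In Python, from rig import get_obs, cams, job gives the robot as it stands.
- The arm moves only by the tool servo_tool, never from a script. Its argument "moves" is text: rows parted by semicolons, each of 5 numbers parted by spaces: the shift along the tool's x, y, z in m, then the turn about the tool's z in degrees, then the finger opening in m, from 0 to 0.087. In form: dx dy dz spin claw; .... A call has 1 to 10 rows; each row is the pose to reach, as a shift and turn from the pose commanded when the call began, along the tool's axes at that moment; what a row does not reach only later rows make up. A row lasts 1/12 s, in which the tool goes at most 41.7 mm and 7.16 degrees, less where a joint would pass 70% of its speed; a pose out of reach is approached as far as the arm can. A call with a gripper value outside its range is refused whole. The fingers move at their own pace and stop on an object; "grip_force" is the grip in N (left out, the last holds). Time passes only in rows, so rows that repeat a pose let the fingers close. It gives the time, the measured TCP pose, the force, the opening and the grip force at its end, in the units of the state.
- get_obs(): the state, without advancing time (a new reading comes with each control period).
- cams.camera(name): name is "side" or "top" or "wrist"; returns the picture (480x640x3 uint8, blue, green, red); there is no depth.
- cams.camera_model(name): a dict with "fx", "fy", "cx", "cy" (pixels), "dist" ([k1, k2, p1, p2, k3] as OpenCV has them; the pictures are not rectified), "R" (3x3) and "t" (3): a world point X has camera coordinates R X + t. Camera axes: x right, y down, z forward; pixel columns grow to the right and rows downward; lengths in m; the calibration is good to about 2 mm. A picture is of the moment at which its call begins: read the wrist's pose just before it. camera_model takes no time and is no camera call; for the wrist camera it gives the pose at the moment of the call.
- job.hand_in(): hands the job in; it is judged then, once.
The state is a dict: "time": time; "q": joint angles; "joint_velocities": joint speeds; "joint_torque": joint torques, N m; "position": TCP position; "tool_rot": TCP orientation; "ft_force": force on the tool from outside, world axes, zero at the start; "moment": the same for the moment, N m; "grip_width": finger opening in m; "grip_force": force on a finger pad.
Only numpy, scipy, OpenCV 4.12 (cv2) and the standard library are available. Lean on these libraries where they do the work, as an engineer would, in place of code of your own. Each camera call takes 0.05 s, during which the arm holds its last target. There are 200 camera calls.

TASK

Get set to pack the first bracelet kit of a new batch: first turn the knob of the kit counter anticlockwise, back to its zero stop. Then pick up the pink bead dish by its upright handle, give it a quarter turn above its coaster so that its pouring lip hangs over the middle of the open mint cup, a few centimetres above its rim, and finish there still holding the dish level and still, ready to tip. The bead must stay resting in the middle of the dish all the while, the dish touches nothing but the gripper at the end, and the cup, the tin and everything else on the desk stay where they are.

Things in the scene. Friction and masses are not known exactly. Their poses are not given: they have to be found in the camera images.
- counter: dial counter, fixed to the desk: round mint case 86 mm across on a white 100 x 100 mm foot plate, white dial 31 mm above the desk with 24 ticks, a raspberry zero mark and a stop pin. Origin: centre of its underside, on the knob's axis (vertical); its x axis points from the knob's axis to the zero mark; a steel count lever sticks out 71 mm along its -y
- count_knob (a joint): angle of the counter's knob, rad: 0 at the zero stop (pointer and grip bar along the counter's +x), growing as the knob turns clockwise seen from above; to zero it, turn it anticlockwise by this angle. It starts between 0.7 and 1.4. Light friction (about 0.05 N m), stays where it is left, stops dead at 0
- knob_grip (a point): grip point on the knob's axis, 60 mm above the desk. The knob is an upright raspberry bar 36 mm long (along the pointer), 12 mm thick, 30 mm tall, from 38 to 68 mm above the desk, on a black disc 36 mm across; the pointer is at one end of the bar. Pinch it across its 12 mm
- coaster: square cork coaster, 130 x 130 x 5 mm, fixed to the desk; origin at the centre of its underside; x and y along its sides. The dish starts in its middle, lip towards the coaster's +x (within 0.15 rad), so handle towards -x. Cup and tin stand off its +y and -y sides, either way round, about 103 mm from its centre
- dish: pink bead dish, about 140 g, loose: round, 116 mm across, rim 18 mm high, floor a shallow cone (rising 0.08 per unit within 24 mm of the middle, then 0.2) with its lowest point in the middle, 4 mm above the underside. A pouring lip, open at its end, sticks out along +x; an upright raspberry handle stands at -x. Origin: centre of its underside, 5 mm above the desk at the start; z up
- dish_lip (a point): end of the pouring lip: 84 mm from the dish's origin along its +x, 13.5 mm above its underside; the lip is about 29 mm wide here, its side walls reach 19.5 mm above the underside
- dish_handle (a point): grip point of the dish's handle: 72 mm from the dish's origin along its -x, 44 mm above its underside. The handle is an upright flat tab 10 mm thick (along the dish's x), 30 mm wide (along y), its top 57 mm above the underside. Pinch it across its 10 mm from above; fingertips that reach 21 mm or more above the underside clear the rim
- dish_middle (a point): the centre of the bead when it rests in the middle of the dish: on the dish's axis, 14 mm above its underside
- bead_center (a point): centre of the teal bead, a ball 20 mm across, 12 g, that lies loose in the middle of the dish and rolls easily
- kit_cup: open mint cup, loose, 60 mm across its mouth, 34 mm tall, 3 mm wall; origin: centre of its underside, on the desk
- kit_cup_rim (a point): centre of the cup's mouth, 34 mm above the desk
- bead_tin: closed round tin with a peach lid, loose, 60 mm across, 30 mm tall; origin: centre of its underside, on the desk, across the coaster from the cup
- eraser: pink triangular eraser, about 52 mm a side, 13 mm thick, lying between the counter and the coaster; leave alone
- binder_clip: pink binder clip standing on its 32 x 18 mm back, 41 mm tall, in the middle, nearer the robot; leave alone
- scissors: raspberry scissors lying flat beyond the work, about 170 mm long, 8 mm thick; leave alone
- pen_mint: mint pen with teal cap, 150 mm long, 12 mm thick, lying at the left; leave alone
- badge_holder: pink badge holder lying flat at the right, 105 x 68 x 6 mm; leave alone
Mind the look-alikes: they are no part of the job. Leave any purple look-alike of the kit_cup alone.

How it is judged:
On the way, in this order (a step that is already met when the one before it is completed fails the run):
1. the counter's knob is turned back to its zero stop (within 0.06 rad) (value of joint count_knob below 0.06 rad), for 0.2 s.
2. then the dish is lifted clear of its coaster (more than 20 mm), carried by the fingers, with the bead in its middle (z of dish in the frame of coaster above 0.025 m and contact force between dish and the fingers above 1 N and distance between bead_center and dish_middle below 0.02 m), for 0.2 s.
At the end, for the whole second after the job is handed in: counter within 0.06 rad of zero; fingers hold the dish over its coaster (45 mm), square across it (0.2 rad), lip over the cup's middle (18 mm) and 15-90 mm above its rim, level (0.08 rad), still (20 mm/s), touching neither cup nor tin; bead within 12 mm of the dish's middle (value of joint count_knob below 0.06 rad and contact force between dish and the fingers above 1 N and horizontal distance between dish_lip and kit_cup_rim below 0.018 m and z of dish_lip in the frame of kit_cup_rim between 0.015 and 0.09 m and horizontal distance between dish and coaster below 0.045 m and angle between the x axis of dish and the y axis of coaster, either way round below 0.2 rad and angle between dish's own z axis and vertical below 0.08 rad and distance between bead_center and dish_middle below 0.012 m and linear speed of dish below 0.02 m/s and contact force between dish and kit_cup below 0.1 N and contact force between dish and bead_tin below 0.1 N); the arm keeps its last pose, push and grip.
It fails at once if the bead rolls more than 24 mm from the middle of the dish, out of its shallow middle part (distance between bead_center and dish_middle above 0.024 m).
It fails at once if the dish is tipped by more than 0.15 rad (angle between dish's own z axis and vertical above 0.15 rad).
It fails at once if the cup or the tin is pushed more than 15 mm (distance of any of kit_cup, bead_tin from where it was at the start of the episode above 0.015 m).
It fails at once if something else on the desk is pushed more than 20 mm (distance of any of eraser, binder_clip, scissors, pen_mint, badge_holder from where it was at the start of the episode above 0.02 m).
It also fails if it takes over 64 s, if anything falls off the work surface, if the arm or the gripper's body presses on something with over 40 N, if the wrist force passes 120 N, or if a joint passes its speed limit or range.

## Working session

There is one attempt and no reset: what is moved stays moved. The work goes in short steps, Python scripts to look and compute and a tool call to move; the robot and the scene stay as the last step left them, time stands still between calls to the robot, and variables do not carry over. Pictures are saved under pics/ and viewed, at most 10 in all, crops included, and the job is handed in when it is done.

Besides the shell and the picture viewer there is one more tool, called after "Call:" as a command line: name --argument value ..., lists and objects as JSON in quotes. servo_tool: Moves the arm, as the interface text tells. Its arguments: {"type":"object","properties":{"moves":{"type":"string"},"grip_force":{"type":"number"}},"required":["moves"]}

```bash
mkdir -p pics; python3 - <<'E'
from rig import get_obs,cams,job
import cv2
o=get_obs();print(o)
for n in("top","side"):
    cv2.imwrite(f"pics/{n}0.png",cams.camera(n)); print(n,cams.camera_model(n))
E
```

```text
{'time': 0.0, 'q': array([ 1.05949687e+00,  5.28457571e-01,  1.43387239e+00, -2.05189483e-05,
        1.18138831e+00, -1.78500272e-01]), 'joint_velocities': array([ 6.50835840e-04,  3.60924081e-04, -1.15610807e-03, -6.18629249e-05,
        4.57467441e-04,  2.12467854e-04]), 'joint_torque': array([ 2.97945935e-04, -4.40044999e+01, -1.76592654e+01,  6.33595395e-02,
        5.83978929e-02, -1.59569554e-04]), 'position': array([0.20380331, 0.5900808 , 0.22158642]), 'tool_rot': array([ 1.65628807e-01,  9.86187593e-01, -1.00342821e-03, -3.50410179e-04]), 'ft_force': array([0.16252902, 0.6221333 , 0.70220124]), 'moment': array([ 0.02795349, -0.00017441,  0.05071447]), 'grip_force': 0.0, 'grip_width': 0.0869819917360422}
top {'fx': 469.4611441131332, 'fy': 469.4611441131332, 'cx': 314.88233719094626, 'cy': 244.67763867567325, 'dist': array([-0.09732398,  0.        ,  0.        ,  0.        ,  0.        ]), 'R': array([[-0.02121985, -0.99957886, -0.01979462],
       [-0.995883  ,  0.02287837, -0.08771337],
       [ 0.0881293 ,  0.01785187, -0.99594906]]), 't': array([0.01419682, 0.59446233, 1.34001151])}
side {'fx': 545.5807384261185, 'fy': 545.5807384261185, 'cx': 311.414324597967, 'cy': 241.4513571290799, 'dist': array([-0.0594407,  0.       ,  0.       ,  0.       ,  0.       ]), 'R': array([[-0.99895065, -0.04536665, -0.00628267],
       [-0.02720338,  0.69809075, -0.71549233],
       [ 0.03684536, -0.71457062, -0.69859234]]), 't': array([0.60822563, 0.07198954, 1.32644188])}
```

View pics/top0.png

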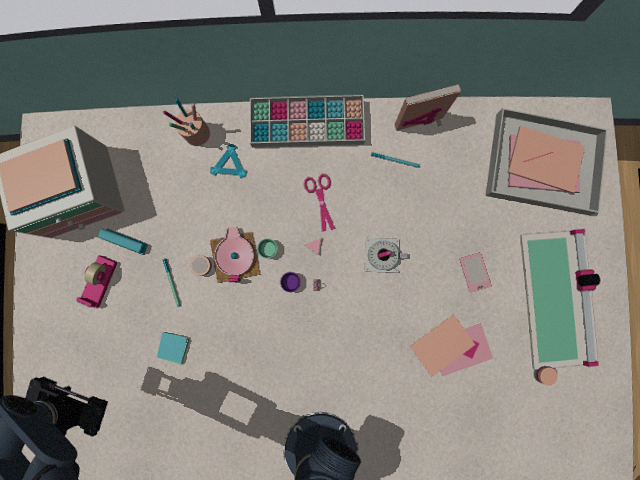

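View pics/side0.png

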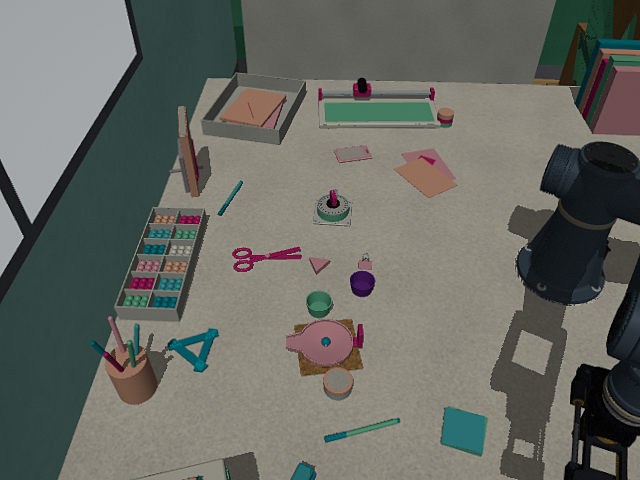

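Top view: dish centre at about (235,257) with the lip up (+x) and handle at (235,279); cup (269,248), tin (201,266), counter (383,256) with the lever to the right. Purple look-alike at (290,282).

```bash
cat > h.py <<'E'
import numpy as np,cv2
from rig import get_obs,cams
from scipy.spatial.transform import Rotation as Rn
def pix2w(m,uv,z):
    K=np.array([[m['fx'],0,m['cx']],[0,m['fy'],m['cy']],[0,0,1]])
    p=cv2.undistortPoints(np.array(uv,float).reshape(-1,1,2),K,m['dist']).reshape(-1,2)
    R,t=m['R'],m['t'];c=-R.T@t
    d=np.c_[p,np.ones(len(p))]@R
    return c+d*((np.broadcast_to(z,len(p))-c[2])/d[:,2])[:,None]
def w2pix(m,X):
    K=np.array([[m['fx'],0,m['cx']],[0,m['fy'],m['cy']],[0,0,1]])
    return cv2.projectPoints(np.array(X,float).reshape(-1,3),cv2.Rodrigues(m['R'])[0],m['t'],K,m['dist'])[0].reshape(-1,2)
def tool(p,o=None):
    "world point -> shift in tool axes from current TCP"
    o=o or get_obs(); return Rn.from_quat(o['tool_rot']).inv().apply(np.array(p)-o['position'])
E
python3 - <<'E'
from h import *
m=cams.camera_model("top")
print(pix2w(m,[(383,256),(235,257),(235,279),(233,232),(269,248),(201,266)],[.04,.02,.05,.02,.034,.03]).round(3))
im=cv2.imread("pics/top0.png")
a=cv2.resize(im[220:290,185:285],None,fx=5.6,fy=5.6,interpolation=cv2.INTER_CUBIC)
cv2.imwrite("pics/c1.png",cv2.resize(np.hstack([im[220:295,185:280],im[220:295,345:415]]),(790,359),interpolation=cv2.INTER_CUBIC))
mw=cams.camera_model("wrist");o=get_obs()
print(mw, Rn.from_quat(o['tool_rot']).as_matrix().round(3), tool(-mw['R'].T@mw['t'],o))
E
```

```text
[[ 0.556 -0.194  0.04 ]
 [ 0.564  0.236  0.02 ]
 [ 0.499  0.231  0.05 ]
 [ 0.638  0.242  0.02 ]
 [ 0.587  0.134  0.034]
 [ 0.539  0.335  0.03 ]]
{'fx': 396.51862788983806, 'fy': 396.51862788983806, 'cx': 316.0136732410183, 'cy': 239.82175203073675, 'dist': array([-0.08386375,  0.        ,  0.        ,  0.        ,  0.        ]), 'R': array([[ 3.26812561e-01,  9.45088734e-01, -9.13859771e-04],
       [ 9.10447920e-01, -3.14574044e-01,  2.68566113e-01],
       [ 2.53531331e-01, -8.86028009e-02, -9.63260820e-01]]), 't': array([-0.62471283, -0.0322337 ,  0.39006116])} [[-0.945  0.327 -0.001]
 [ 0.327  0.945 -0.002]
 [ 0.    -0.002 -1.   ]] [ 0.07352925  0.00041948 -0.16211383]
```

Call:
servo_tool --moves "-0.42 -0.246 -0.03 -19 0.087; -0.42 -0.246 -0.03 -19 0.087; -0.42 -0.246 -0.03 -19 0.087; -0.42 -0.246 -0.03 -19 0.087; -0.42 -0.246 -0.03 -19 0.087; -0.42 -0.246 -0.03 -19 0.087; -0.42 -0.246 -0.03 -19 0.087; -0.42 -0.246 -0.03 -19 0.087; -0.42 -0.246 -0.03 -19 0.087; -0.42 -0.246 -0.03 -19 0.087"

```text
time: 0.93
position: [0.4729, 0.2758, 0.2478]
tool_rot: [0.001, 1.0, -0.0, -0.0]
ft_force: [-0.1, 0.8, 0.1]
grip_width: 0.0872
grip_force: 0.0
```

View pics/c1.png

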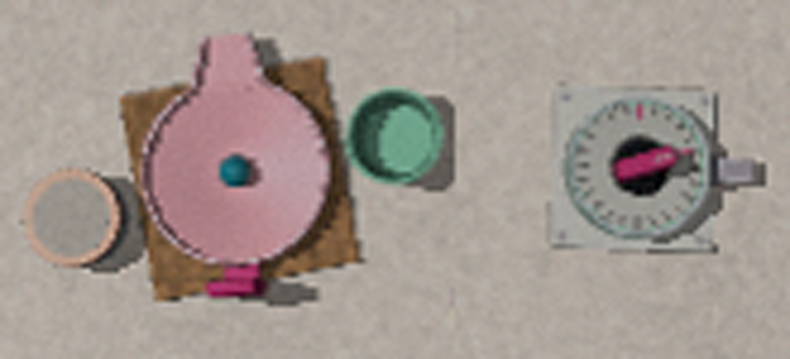

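```bash
python3 - <<'E'
from h import *
import pickle
m=cams.camera_model("wrist");im=cams.camera("wrist");cv2.imwrite("pics/w1.png",im);pickle.dump(m,open("w1.pkl","wb"))
o=get_obs();print(o['position'],o['tool_rot'],o['q'],o['joint_velocities'].round(3))
E
```

```text
[0.4797794  0.27022678 0.24850319] [ 0.00294056  0.99998746 -0.0022499   0.00337176] [ 0.31358187  0.39502575  1.5927461  -0.00698828  1.14882194 -1.24848706] [ 0.077  0.001 -0.006  0.056 -0.026  0.163]
```

View pics/w1.png

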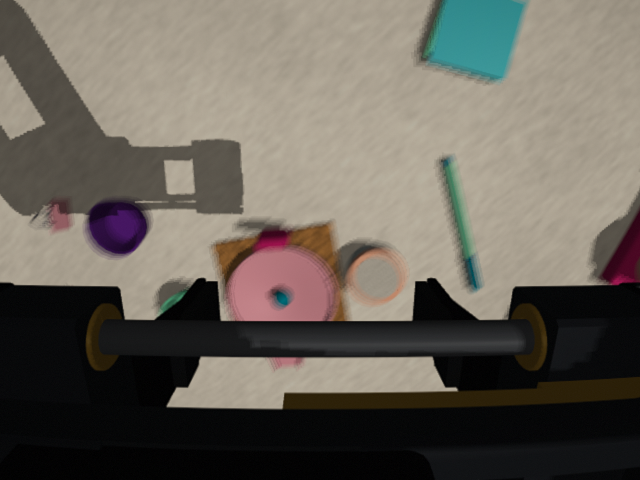

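Wrist view: dish centre at (283,298), handle (272,240), tin (376,275), cup hidden behind the left finger (172,302); the tool covers the image bottom (world +x), so I'll look from farther ahead.

Call:
servo_tool --moves "-0.16 -0.035 0 0 0.087; -0.16 -0.035 0 0 0.087; -0.16 -0.035 0 0 0.087; -0.16 -0.035 0 0 0.087; -0.16 -0.035 0 0 0.087; -0.16 -0.035 0 0 0.087; -0.16 -0.035 0 0 0.087; -0.16 -0.035 0 0 0.087"

```text
time: 1.65
position: [0.6304, 0.243, 0.2475]
tool_rot: [0.0, 1.0, -0.0, -0.001]
ft_force: [0.1, -0.3, 0.4]
grip_width: 0.0871
grip_force: 0.0
```

```bash
python3 - <<'E'
from h import *
import pickle
m=cams.camera_model("wrist");im=cams.camera("wrist");cv2.imwrite("pics/w2.png",im);pickle.dump(m,open("w2.pkl","wb"))
o=get_obs();print(o['position'],o['tool_rot'],o['q'],o['joint_velocities'].round(3))
E
```

```text
[0.63049931 0.24318144 0.24787434] [-2.23620475e-05  9.99999707e-01 -6.10849047e-05 -7.63279238e-04] [ 2.03024651e-01  5.75164200e-01  1.26508944e+00  1.95069888e-04
  1.30285886e+00 -1.36786819e+00] [ 0.003 -0.009 -0.006 -0.003 -0.003 -0.002]
```

View pics/w2.png

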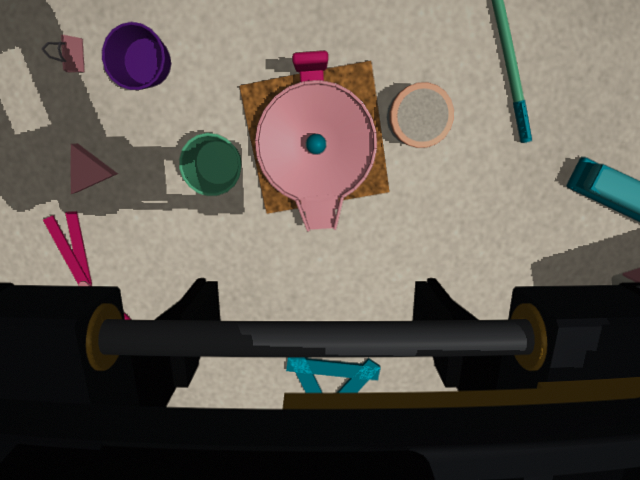

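Wrist view 2: bead (316,144), lip end (320,228), handle top (311,56), coaster corners (241,86),(372,62),(388,192),(266,212), cup about (210,163), tin (422,115).

```bash
python3 - <<'E'
from h import *
import pickle
from scipy.optimize import least_squares
m=pickle.load(open("w2.pkl","rb"));im=cv2.imread("pics/w2.png");hsv=cv2.cvtColor(im,cv2.COLOR_BGR2HSV)
cam=-m['R'].T@m['t'];print('cam',cam)
C=pix2w(m,[(241,86),(372,62),(388,192),(266,212)],.005)
print('coaster',C.mean(0),[np.linalg.norm(C[i]-C[i-1]).round(4) for i in range(4)])
e=(C[3]-C[0])+(C[2]-C[1]);print('yaw',np.degrees(np.arctan2(e[1],e[0])), [np.degrees(np.arctan2(*(C[a]-C[b])[[1,0]])) for a,b in((3,0),(2,1))], np.degrees(np.arctan2(*(C[1]-C[0])[[1,0]]))-90)
def mask(c,box,dh=10,smin=50):
    x0,y0,x1,y1=box;M=np.zeros(im.shape[:2],np.uint8)
    h=hsv[y0:y1,x0:x1];d=abs(((h[...,0].astype(int)-c+90)%180)-90)
    M[y0:y1,x0:x1]=((d<dh)&(h[...,1]>smin))*255
    k=max(cv2.findContours(M,0,cv2.CHAIN_APPROX_NONE)[0],key=cv2.contourArea);return k[:,0,:]
def fit(k,z,r,sel=None):
    P=pix2w(m,k+.0,z)[:,:2]
    if sel is not None:P=P[sel(P)]
    f=lambda p:np.hypot(*(P-p[:2]).T)-(p[2] if r is None else r)
    s=least_squares(f,[*P.mean(0),.03 if r is None else r][:3 if r is None else 2],loss='soft_l1',f_scale=.001);return s.x,np.abs(s.fun).mean()
print(hsv[163,225],hsv[145,280],hsv[115,393],hsv[140,185])
k=mask(hsv[163,225][0],(165,120,246,205),15,40);b=k.min(0),k.max(0);print('cup',b)
c0=pix2w(m,[k.mean(0)],.034)[0][:2]
print(fit(k,.034,.03,lambda P:P[:,1]<c0[1]+.005),fit(k,.034,None,lambda P:P[:,1]<c0[1]+.005),fit(k,.034,.03))
k=mask(hsv[115,393][0],(383,75,460,155),12,40);print('tin',fit(k,.03,.03),fit(k,.03,None))
k=mask(hsv[145,280][0],(245,75,385,240),9,40)
print('dish',fit(k,.023,.058,lambda P:(P[:,0]<.60)&(P[:,0]>.52)),fit(k,.023,None,lambda P:(P[:,0]<.60)&(P[:,0]>.52)))
print('bead',pix2w(m,[(316,144)],.019),'lip',pix2w(m,[(305,230),(337,228)],.024),'handletop',pix2w(m,[(293,52),(328,52),(294,66),(327,66)],.062))
E
```

```text
cam [0.55740802 0.24338463 0.40978681]
coaster [0.56637621 0.24453643 0.005     ] [np.float64(0.1266), np.float64(0.1284), np.float64(0.1275), np.float64(0.1279)]
yaw 9.297371020912717 [np.float64(9.407016671287515), np.float64(9.188517020276855)] 9.833153946585057
[ 75 129  77] [177  63 198] [ 11 102 198] [20 42 91]
cup (array([179, 133], dtype=int32), array([240, 195], dtype=int32))
(array([0.5879621 , 0.14437291]), np.float64(0.00047210897131266105)) (array([0.58793343, 0.14325464, 0.02910685]), np.float64(0.00023604646488027645)) (array([0.58793234, 0.14340249]), np.float64(0.0008371124302109825))
tin (array([0.54277599, 0.3379516 ]), np.float64(0.0026859902609873997)) (array([0.54257229, 0.33919224, 0.03185363]), np.float64(0.0022033834971504104))
dish (array([0.57000198, 0.24327264]), np.float64(0.0003309083518609333)) (array([0.56966906, 0.24327366, 0.05767191]), np.float64(0.0002479212446224415))
bead [[0.56998088 0.24377648 0.019     ]] lip [[0.65411836 0.23270223 0.024     ]
 [0.65207431 0.2647702  0.024     ]] handletop [[0.49419625 0.22493262 0.062     ]
 [0.49423557 0.25359241 0.062     ]
 [0.50517723 0.2256348  0.062     ]
 [0.505213   0.25282461 0.062     ]]
```

Call:
servo_tool --moves "0.02 -0.41 0 0 0.06; 0.02 -0.41 0 0 0.06; 0.02 -0.41 0 0 0.06; 0.02 -0.41 0 0 0.06; 0.02 -0.41 0 0 0.06; 0.02 -0.41 0 0 0.06; 0.02 -0.41 0 0 0.06; 0.02 -0.41 0 0 0.06; 0.02 -0.41 0 0 0.06; 0.02 -0.41 0 0 0.06"

```text
time: 2.53
position: [0.6107, -0.169, 0.2487]
tool_rot: [0.0, 1.0, -0.0, 0.0]
ft_force: [0.1, 0.5, 0.1]
grip_width: 0.0599
grip_force: 0.0
```

Call:
servo_tool --moves "0 0 0 0 0.06; 0 0 0 0 0.06; 0 0 0 0 0.06; 0 0 0 0 0.06; 0 0 0 0 0.06"

```text
time: 2.95
position: [0.6116, -0.1654, 0.2482]
tool_rot: [-0.001, 1.0, 0.0, -0.0]
ft_force: [0.3, 0.2, -0.6]
grip_width: 0.0599
grip_force: 0.0
```

```bash
python3 - <<'E'
from h import *
import pickle
m=cams.camera_model("wrist");im=cams.camera("wrist");cv2.imwrite("pics/w3.png",im);pickle.dump(m,open("w3.pkl","wb"))
o=get_obs();print(o['position'],o['tool_rot'],o['q'],o['joint_velocities'].round(3))
u=w2pix(m,[.556,-.194,.04])[0];print(u)
x,y=(u-[100,80]).astype(int);x=max(x,0);y=max(y,0);print(x,y)
cv2.imwrite("pics/w3c.png",cv2.resize(im[y:y+160,x:x+200],None,fx=3.5,fy=3.5,interpolation=cv2.INTER_CUBIC))
E
```

```text
[ 0.61176036 -0.16556446  0.24816747] [-6.77135860e-04  9.99999764e-01  1.12459011e-04 -2.28626168e-05] [-4.40445534e-01  5.13608613e-01  1.38070958e+00  1.93916241e-04
  1.24741184e+00 -2.01265777e+00] [-0.004  0.002 -0.004 -0.003  0.    -0.003]
[283.92504868 149.6408452 ]
183 69
```

View pics/w3c.png

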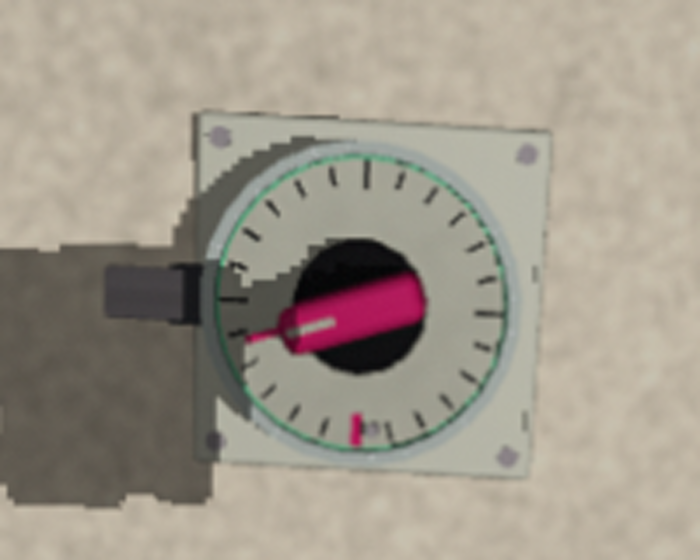

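The crop shows the dial centre at (361,304), the zero mark at (356,430), and the bar running from (415,296) to (292,331) with its pointer at (247,341).

```bash
python3 - <<'E'
from h import *
import pickle
m=pickle.load(open("w3.pkl","rb"))
g=lambda l,z:pix2w(m,np.array(l)/3.5+[183,69],z)
T=g([(367,173),(356,430),(232,299),(490,314)],.031);print(T,T[:2].mean(0),T[2:].mean(0))
B=g([(360,306)],.038);print(B)
f=lambda d:np.degrees(np.arctan2(d[1],d[0]))
print('zero',f(T[1]-T[0]),f(T[3]-T[2])-90)
E2=g([(415,296),(292,331)],.066);print(E2,f(E2[1]-E2[0]));P=g([(247,341)],.04);print(f(P[0]-T.mean(0)))
C=g([(200,113),(550,131),(527,477),(200,460)],.004);print(C,C.mean(0))
o=get_obs();print(tool([*B[0][:2],.041],o))
E
```

```text
[[ 0.52805515 -0.19059299  0.031     ]
 [ 0.59634883 -0.1946643   0.031     ]
 [ 0.56075536 -0.22746467  0.031     ]
 [ 0.5648505  -0.15799969  0.031     ]] [ 0.56220199 -0.19262865  0.031     ] [ 0.56280293 -0.19273218  0.031     ]
[[ 0.56227508 -0.19247608  0.038     ]]
zero -3.41164107052813 -3.37383215587397
[[ 0.55807174 -0.17697261  0.066     ]
 [ 0.56648908 -0.20723678  0.066     ]] -74.45721001816733
-73.69511143233173
[[ 0.51070777 -0.23905836  0.004     ]
 [ 0.51582151 -0.14091981  0.004     ]
 [ 0.61449959 -0.14622771  0.004     ]
 [ 0.60936466 -0.24330353  0.004     ]] [ 0.56259838 -0.19237735  0.004     ]
[ 0.04951224 -0.02689118  0.20716368]
```

Call:
servo_tool --moves "0.0495 -0.027 0.14 74 0.04; 0.0495 -0.027 0.14 74 0.04; 0.0495 -0.027 0.14 74 0.04; 0.0495 -0.027 0.14 74 0.04; 0.0495 -0.027 0.14 74 0.04; 0.0495 -0.027 0.14 74 0.04; 0.0495 -0.027 0.14 74 0.04; 0.0495 -0.027 0.14 74 0.04; 0.0495 -0.027 0.14 74 0.04; 0.0495 -0.027 0.14 74 0.04"

```text
time: 3.83
position: [0.5625, -0.1933, 0.108]
tool_rot: [0.587, 0.809, 0.0, 0.0]
ft_force: [0.4, -0.4, -0.1]
grip_width: 0.04
grip_force: 0.0
```

Call:
servo_tool --moves "0 0 0 2.4 0.04; 0 0 0 2.4 0.04; 0 0 0 2.4 0.04"

```text
time: 4.08
position: [0.5625, -0.1936, 0.1081]
tool_rot: [0.601, 0.799, 0.0, 0.0]
ft_force: [0.2, 0.7, 0.5]
grip_width: 0.0398
grip_force: 0.0
```

```bash
python3 - <<'E'
from h import *
o=get_obs();R=Rn.from_quat(o['tool_rot']).as_matrix();print(o['position'],np.degrees(np.arctan2(R[1,0],R[0,0])),tool([.5624,-.1925,.043],o),o['q'])
E
```

```text
[ 0.56251202 -0.19359798  0.10811449] 106.07374100321198 [0.00109863 0.00018326 0.06511432] [-5.19161556e-01  6.36332067e-01  1.60814231e+00  1.26790188e-05
  8.96839729e-01 -7.99709190e-01]
```

Call:
servo_tool --moves "0.001 0 0.03 0 0.04; 0.001 0 0.055 0 0.04; 0.001 0 0.065 0 0.04; 0.001 0 0.065 0 0.04; 0.001 0 0.065 0 0.005; 0.001 0 0.065 0 0.005; 0.001 0 0.065 0 0.005; 0.001 0 0.065 0 0.005; 0.001 0 0.065 0 0.005; 0.001 0 0.065 0 0.005" --grip_force 15

```text
time: 4.92
position: [0.5623, -0.1938, 0.0439]
tool_rot: [0.602, 0.798, -0.0, 0.001]
ft_force: [-0.5, -0.8, 2.9]
grip_width: 0.0119
grip_force: 15.0
```

Gripped at 11.9 mm. Turn anticlockwise.

Call:
servo_tool --moves "0 0 0 -5 0.005; 0 0 0 -11 0.005; 0 0 0 -17 0.005; 0 0 0 -23 0.005; 0 0 0 -29 0.005; 0 0 0 -35 0.005; 0 0 0 -41 0.005; 0 0 0 -47 0.005; 0 0 0 -53 0.005; 0 0 0 -58 0.005"

```text
time: 5.75
position: [0.5622, -0.1939, 0.0439]
tool_rot: [0.138, 0.99, -0.0, 0.001]
ft_force: [-1.7, -0.4, 3.8]
grip_width: 0.012
grip_force: 15.0
```

Call:
servo_tool --moves "0 0 0 -4 0.005; 0 0 0 -8 0.005; 0 0 0 -11 0.005; 0 0 0 -13 0.005; 0 0 0 -14 0.005; 0 0 0 -14 0.005; 0 0 0 -14 0.005; 0 0 0 -14 0.005"

```text
time: 6.42
position: [0.5622, -0.1939, 0.0438]
tool_rot: [0.019, 1.0, -0.0, 0.001]
ft_force: [-1.9, -0.5, 5.6]
grip_width: 0.012
grip_force: 15.0
```

```bash
python3 - <<'E'
from h import *
o=get_obs();R=Rn.from_quat(o['tool_rot']).as_matrix();print(o['position'],np.degrees(np.arctan2(R[1,0],R[0,0])),o['moment'],o['ft_force'],o['grip_width'])
E
```

```text
[ 0.56221413 -0.19393058  0.04384925] 177.81747971412304 [-0.05002459  0.22682274 -0.25194231] [-1.92819876 -0.54551449  5.61955196] 0.012026206852819882
```

Call:
servo_tool --moves "0 0 0 -2 0.005; 0 0 0 -3.5 0.005; 0 0 0 -3.5 0.005; 0 0 0 -3.5 0.005"

```text
time: 6.75
position: [0.5624, -0.1939, 0.0438]
tool_rot: [-0.011, 1.0, -0.0, 0.001]
ft_force: [-0.5, -1.2, 4.8]
grip_width: 0.0128
grip_force: 15.0
```

```bash
python3 - <<'E'
from h import *
o=get_obs();R=Rn.from_quat(o['tool_rot']).as_matrix();print(o['position'],np.degrees(np.arctan2(R[1,0],R[0,0])),o['moment'],o['ft_force'],o['grip_width'])
E
```

```text
[ 0.56236571 -0.19389851  0.04379248] -178.71400686362955 [-0.13038553  0.21564588 -0.42325381] [-0.45575624 -1.2033456   4.79280709] 0.012794870972285573
```

Call:
servo_tool --moves "0 0 0 0 0.04; 0 0 0 0 0.04; 0 0 0 0 0.04; 0 0 -0.04 0 0.05; -0.02 0 -0.08 0 0.05; -0.04 0.02 -0.12 0 0.05; -0.06 0.03 -0.16 0 0.05; -0.06 0.03 -0.2 0 0.05; -0.06 0.03 -0.2 0 0.05; -0.06 0.03 -0.2 0 0.05"

```text
time: 7.58
position: [0.6241, -0.1624, 0.2475]
tool_rot: [-0.013, 1.0, -0.002, 0.004]
ft_force: [-0.3, -0.7, -0.7]
grip_width: 0.0499
grip_force: 0.0
```

```bash
python3 - <<'E'
from h import *
m=cams.camera_model("wrist");im=cams.camera("wrist")
o=get_obs();R=Rn.from_quat(o['tool_rot']).as_matrix();print(o['position'],np.degrees(np.arctan2(R[1,0],R[0,0])))
u=w2pix(m,[.5624,-.1925,.04])[0];x,y=np.maximum((u-[70,60]).astype(int),0);print(x,y)
cv2.imwrite("pics/w4c.png",cv2.resize(im[y:y+120,x:x+140],None,fx=4,fy=4,interpolation=cv2.INTER_CUBIC))
E
```

```text
[ 0.62182236 -0.16197365  0.24424375] -178.54671776267125
214 80
```

View pics/w4c.png

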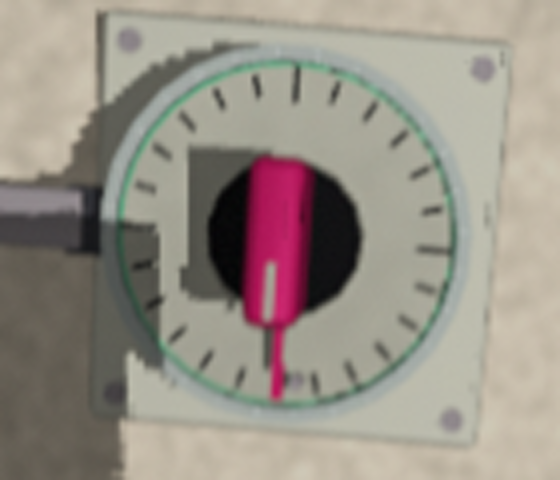

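The pointer (276,395) lies on the zero mark. On to the dish handle.

Call:
servo_tool --moves "0.113 0.404 0.05 88 0.05; 0.113 0.404 0.05 88 0.05; 0.113 0.404 0.05 88 0.05; 0.113 0.404 0.05 88 0.05; 0.113 0.404 0.05 88 0.05; 0.113 0.404 0.05 88 0.05; 0.113 0.404 0.05 88 0.05; 0.113 0.404 0.05 88 0.05; 0.113 0.404 0.05 88 0.05; 0.113 0.404 0.05 88 0.05"

```text
time: 8.47
position: [0.5024, 0.2162, 0.1927]
tool_rot: [0.554, 0.832, -0.002, -0.002]
ft_force: [0.2, -0.0, -0.7]
grip_width: 0.0504
grip_force: 0.0
```

```bash
cat > s.py <<'E'
import sys
from h import *
o=get_obs();R=Rn.from_quat(o['tool_rot']).as_matrix();yaw=np.degrees(np.arctan2(R[1,0],R[0,0]))
p=[float(v) for v in sys.argv[1:4]];print(o['position'].round(4),'yaw',yaw.round(2),'shift',tool(p,o).round(4),'spin',((yaw-float(sys.argv[4])+180)%360-180).round(2),'q',o['q'].round(3),'v',o['joint_velocities'].round(3))
E
python3 s.py .4988 .239 .15 93.7
```

```text
[0.5024 0.2162 0.1927] yaw 112.68 shift [0.0224 0.0057 0.0427] spin 18.98 q [ 0.202  0.464  1.656 -0.     1.028 -0.194] v [ 0.834  0.118 -0.039  0.    -0.095  2.178]
```

Call:
servo_tool --moves "0.01 0.003 0.02 15 0.05; 0.01 0.003 0.04 15 0.05; 0.01 0.003 0.04 15 0.05; 0.01 0.003 0.04 15 0.05; 0.01 0.003 0.04 15 0.05; 0.01 0.003 0.04 15 0.05"

```text
time: 8.97
position: [0.505, 0.2253, 0.1562]
tool_rot: [0.656, 0.755, 0.0, 0.0]
ft_force: [0.3, -0.9, -0.5]
grip_width: 0.05
grip_force: 0.0
```

```bash
python3 s.py .4988 .239 .15 93.7; python3 - <<'E'
from h import *
m=cams.camera_model("wrist");im=cams.camera("wrist");cv2.imwrite("pics/w5.png",im)
a=np.radians(3.7)
print(w2pix(m,[[.4988,.239,.062],[.5695,.2435,.023]]))
E
```

```text
[0.505  0.2253 0.1562] yaw 98.08 shift [ 0.0145 -0.0042  0.0062] spin 4.38 q [ 0.217  0.52   1.68  -0.     0.941  0.077] v [-0.001 -0.012 -0.008  0.    -0.002  0.01 ]
[[309.07686034 222.57313008]
 [402.35736054 218.05752615]]
```

View pics/w5.png

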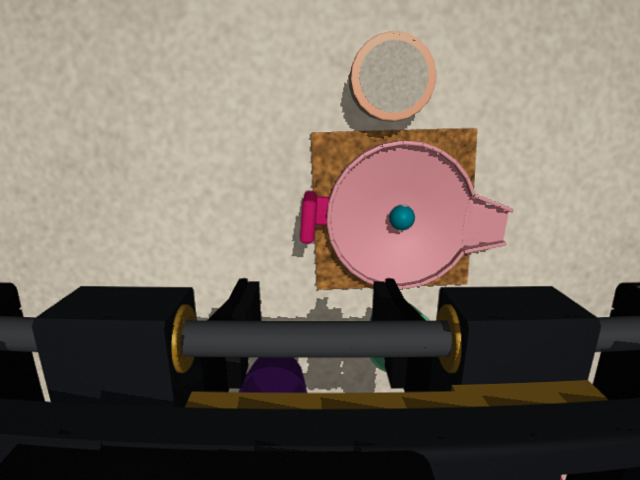

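Handle top at (309,217), bead (402,217), close to the predictions (309,222) and (402,218). Descend astride the handle.

Call:
servo_tool --moves "0.016 -0.0043 0.02 4.4 0.04; 0.016 -0.0043 0.04 4.4 0.04; 0.016 -0.0043 0.06 4.4 0.04; 0.016 -0.0043 0.08 4.4 0.04; 0.016 -0.0043 0.08 4.4 0.04; 0.016 -0.0043 0.08 4.4 0.04"

```text
time: 9.52
position: [0.498, 0.2408, 0.0759]
tool_rot: [0.684, 0.729, -0.0, -0.0]
ft_force: [0.3, -0.6, -0.2]
grip_width: 0.0401
grip_force: 0.0
```

```bash
python3 s.py .4988 .2405 .030 93.7
```

```text
[0.498  0.2408 0.0759] yaw 93.64 shift [-0.0003  0.0008  0.0459] spin -0.06 q [ 0.248  0.647  1.733 -0.     0.763  0.185] v [ 0.003 -0.033 -0.022  0.001 -0.002  0.004]
```

Call:
servo_tool --moves "0 0.0008 0.015 0 0.04; 0 0.0008 0.03 0 0.04; 0 0.0008 0.042 0 0.04; 0 0.0008 0.046 0 0.04; 0 0.0008 0.046 0 0.035; 0 0.0008 0.046 0 0.028; 0 0.0008 0.046 0 0.022; 0 0.0008 0.046 0 0.018; 0 0.0008 0.046 0 0.015; 0 0.0008 0.046 0 0.013" --grip_force 4

```text
time: 10.35
position: [0.4991, 0.2414, 0.0303]
tool_rot: [0.684, 0.729, 0.0, 0.0]
ft_force: [-0.5, 0.5, -0.5]
grip_width: 0.0159
grip_force: 0.0
```

Call:
servo_tool --moves "0 0 0 0 0.012; 0 0 0 0 0.011; 0 0 0 0 0.01; 0 0 0 0 0.009; 0 0 0 0 0.008; 0 0 0 0 0.007; 0 0 0 0 0.006"

```text
time: 10.93
position: [0.4987, 0.2413, 0.0298]
tool_rot: [0.684, 0.729, -0.0, -0.0]
ft_force: [0.1, 1.0, -0.8]
grip_width: 0.01
grip_force: 4.0
```

Call:
servo_tool --moves "0 0 0 0 0.004; 0 0 0 0 0.004" --grip_force 20

```text
time: 11.1
position: [0.4988, 0.2413, 0.0298]
tool_rot: [0.684, 0.729, -0.0, 0.0]
ft_force: [-1.4, -0.4, -0.5]
grip_width: 0.0101
grip_force: 20.0
```

Call:
servo_tool --moves "0 0 0 0 0.003; 0 0 0 0 0.002; 0 0 0 0 0.002" --grip_force 50

```text
time: 11.35
position: [0.4989, 0.2413, 0.0298]
tool_rot: [0.684, 0.729, 0.0, 0.0]
ft_force: [0.6, 0.8, -0.6]
grip_width: 0.0097
grip_force: 50.0
```

Call:
servo_tool --moves "0 0 -0.001 0 0.002; 0 0 -0.003 0 0.002; 0 0 -0.006 0 0.002; 0 0 -0.01 0 0.002; 0 0 -0.015 0 0.002; 0 0 -0.02 0 0.002; 0 0 -0.025 0 0.002; 0 0 -0.029 0 0.002; 0 0 -0.032 0 0.002; 0 0 -0.033 0 0.002"

```text
time: 12.18
position: [0.4992, 0.2414, 0.0637]
tool_rot: [0.684, 0.729, 0.001, 0.0]
ft_force: [-0.1, 0.0, -1.3]
grip_width: 0.0093
grip_force: 50.0
```

```bash
python3 s.py .4988 .2405 .030 93.7; python3 - <<'E'
from h import *
m=cams.camera_model("wrist");cv2.imwrite("pics/w6.png",cams.camera("wrist"));o=get_obs();print(o['ft_force'],o['moment'],o['grip_width'],o['grip_force'])
E
```

```text
[0.4992 0.2414 0.0637] yaw 93.66 shift [-0.0009 -0.0005  0.0337] spin -0.04 q [ 0.249  0.668  1.737 -0.     0.736  0.185] v [-0.    -0.009 -0.001 -0.001  0.021  0.   ]
[-0.41844996  0.43802722 -0.77360227] [-0.07105656  0.15932899 -0.00188419] 0.009775585171238298 50.004300735890865
```

View pics/w6.png

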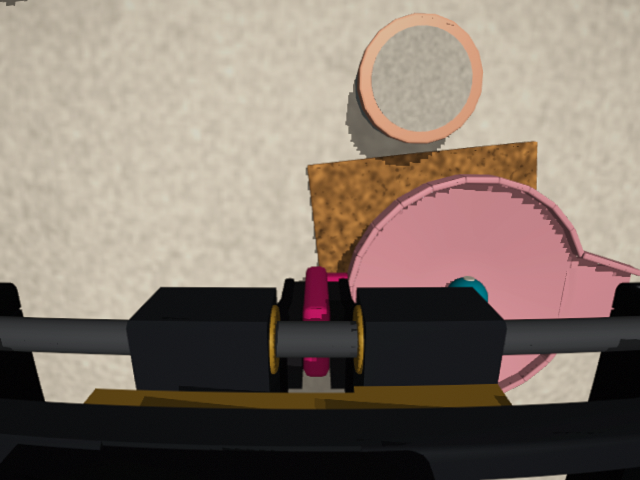

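Lifted: bead (467,290) is still in the middle and the handle is square between the pads. Lift a bit more, then plan a swing about the dish's centre.

Call:
servo_tool --moves "0 0 -0.002 0 0.002; 0 0 -0.005 0 0.002; 0 0 -0.009 0 0.002; 0 0 -0.013 0 0.002; 0 0 -0.017 0 0.002; 0 0 -0.021 0 0.002; 0 0 -0.024 0 0.002; 0 0 -0.026 0 0.002; 0 0 -0.027 0 0.002; 0 0 -0.027 0 0.002"

```text
time: 13.07
position: [0.499, 0.2414, 0.0902]
tool_rot: [0.684, 0.729, 0.0, 0.0]
ft_force: [0.3, 0.8, -1.0]
grip_width: 0.0098
grip_force: 50.0
```

```bash
python3 s.py .565 .2965 .09 9.5; python3 - <<'E'
from h import *
o=get_obs();p0=o['position'][:2];y0=93.66
ax=lambda y:(lambda c,s:np.array([[c,s],[s,-c]]))(np.cos(np.radians(y)),np.sin(np.radians(y))) # rows tool x, tool y
L=np.array([-.0024,.0703])
c0=p0+L@ax(y0);c1=np.array([.565,.2965])+L@ax(9.5);print(c0,c1)
N=40;P=[]
for i in range(N+1):
    u=i/N;s=u*u*(3-2*u);y=y0+(9.5-y0)*s;P.append((*(c0+(c1-c0)*s-L@ax(y)),y))
for k in range(0,N,10):
    b=P[k];print("; ".join("%.4f %.4f 0 %.1f 0.002"%(*(ax(b[2])@(np.array(P[j][:2])-b[:2])),b[2]-P[j][2]) for j in range(k+1,k+11)),'\n')
E
```

```text
[0.499  0.2414 0.0902] yaw 93.66 shift [0.0508 0.0694 0.0002] spin 84.16 q [ 0.249  0.624  1.724 -0.     0.794  0.185] v [ 0.001  0.008  0.003 -0.001 -0.004 -0.002]
[0.56926906 0.24344467] [0.57423576 0.22676801]
0.0002 0.0000 0 0.2 0.002; 0.0006 0.0001 0 0.6 0.002; 0.0014 0.0001 0 1.3 0.002; 0.0024 0.0003 0 2.4 0.002; 0.0037 0.0005 0 3.6 0.002; 0.0052 0.0007 0 5.1 0.002; 0.0070 0.0011 0 6.8 0.002; 0.0089 0.0016 0 8.8 0.002; 0.0110 0.0022 0 10.9 0.002; 0.0133 0.0030 0 13.2 0.002 

0.0025 0.0004 0 2.4 0.002; 0.0052 0.0009 0 5.0 0.002; 0.0080 0.0017 0 7.7 0.002; 0.0109 0.0026 0 10.6 0.002; 0.0138 0.0037 0 13.5 0.002; 0.0168 0.0051 0 16.5 0.002; 0.0197 0.0066 0 19.5 0.002; 0.0227 0.0084 0 22.6 0.002; 0.0255 0.0104 0 25.8 0.002; 0.0283 0.0126 0 28.9 0.002 

0.0035 0.0008 0 3.2 0.002; 0.0069 0.0018 0 6.3 0.002; 0.0103 0.0029 0 9.4 0.002; 0.0136 0.0043 0 12.5 0.002; 0.0168 0.0058 0 15.5 0.002; 0.0199 0.0074 0 18.4 0.002; 0.0227 0.0092 0 21.2 0.002; 0.0254 0.0110 0 23.9 0.002; 0.0280 0.0129 0 26.5 0.002; 0.0303 0.0148 0 28.9 0.002 

0.0028 0.0006 0 2.3 0.002; 0.0053 0.0013 0 4.4 0.002; 0.0076 0.0020 0 6.3 0.002; 0.0096 0.0027 0 8.0 0.002; 0.0114 0.0033 0 9.5 0.002; 0.0129 0.0039 0 10.8 0.002; 0.0141 0.0044 0 11.8 0.002; 0.0149 0.0048 0 12.5 0.002; 0.0155 0.0050 0 13.0 0.002; 0.0156 0.0051 0 13.2 0.002
```

Call:
servo_tool --moves "0.0002 0 0 0.2 0.002; 0.0006 0.0001 0 0.6 0.002; 0.0014 0.0001 0 1.3 0.002; 0.0024 0.0003 0 2.4 0.002; 0.0037 0.0005 0 3.6 0.002; 0.0052 0.0007 0 5.1 0.002; 0.007 0.0011 0 6.8 0.002; 0.0089 0.0016 0 8.8 0.002; 0.011 0.0022 0 10.9 0.002; 0.0133 0.003 0 13.2 0.002"

```text
time: 13.9
position: [0.5009, 0.255, 0.0898]
tool_rot: [0.764, 0.645, -0.0, -0.0]
ft_force: [-0.4, -1.2, -2.8]
grip_width: 0.0095
grip_force: 50.0
```

Call:
servo_tool --moves "0.0025 0.0004 0 2.4 0.002; 0.0052 0.0009 0 5 0.002; 0.008 0.0017 0 7.7 0.002; 0.0109 0.0026 0 10.6 0.002; 0.0138 0.0037 0 13.5 0.002; 0.0168 0.0051 0 16.5 0.002; 0.0197 0.0066 0 19.5 0.002; 0.0227 0.0084 0 22.6 0.002; 0.0255 0.0104 0 25.8 0.002; 0.0283 0.0126 0 28.9 0.002"

```text
time: 14.73
position: [0.518, 0.2809, 0.0898]
tool_rot: [0.901, 0.433, -0.0, -0.0]
ft_force: [-0.1, 0.4, -1.4]
grip_width: 0.0095
grip_force: 50.0
```

Call:
servo_tool --moves "0.0035 0.0008 0 3.2 0.002; 0.0069 0.0018 0 6.3 0.002; 0.0103 0.0029 0 9.4 0.002; 0.0136 0.0043 0 12.5 0.002; 0.0168 0.0058 0 15.5 0.002; 0.0199 0.0074 0 18.4 0.002; 0.0227 0.0092 0 21.2 0.002; 0.0254 0.011 0 23.9 0.002; 0.028 0.0129 0 26.5 0.002; 0.0303 0.0148 0 28.9 0.002"

```text
time: 15.57
position: [0.5486, 0.2954, 0.0897]
tool_rot: [0.981, 0.195, -0.0, -0.0]
ft_force: [0.8, -0.2, -2.1]
grip_width: 0.0095
grip_force: 50.0
```

Call:
servo_tool --moves "0.0028 0.0006 0 2.3 0.002; 0.0053 0.0013 0 4.4 0.002; 0.0076 0.002 0 6.3 0.002; 0.0096 0.0027 0 8 0.002; 0.0114 0.0033 0 9.5 0.002; 0.0129 0.0039 0 10.8 0.002; 0.0141 0.0044 0 11.8 0.002; 0.0149 0.0048 0 12.5 0.002; 0.0155 0.005 0 13 0.002; 0.0156 0.0051 0 13.2 0.002"

```text
time: 16.4
position: [0.5649, 0.2965, 0.0899]
tool_rot: [0.997, 0.082, 0.0, -0.0]
ft_force: [-0.3, 0.3, -1.9]
grip_width: 0.0098
grip_force: 50.0
```

Call:
servo_tool --moves "0 0 0 0 0.002; 0 0 0 0 0.002; 0 0 0 0 0.002; 0 0 0 0 0.002; 0 0 0 0 0.002; 0 0 0 0 0.002"

```text
time: 16.9
position: [0.5648, 0.2964, 0.0899]
tool_rot: [0.997, 0.082, -0.0, 0.0]
ft_force: [0.6, -0.0, -2.2]
grip_width: 0.0094
grip_force: 50.0
```

```bash
python3 s.py .565 .2965 .09 9.5; python3 - <<'E'
from h import *
m=cams.camera_model("wrist");cv2.imwrite("pics/w7.png",cams.camera("wrist"))
s=cams.camera("side");ms=cams.camera_model("side")
t=cams.camera("top");mt=cams.camera_model("top")
a=s[270:400,260:400];b=t[220:295,190:290]
cv2.imwrite("pics/f.png",np.hstack([cv2.resize(a,None,fx=3,fy=3,interpolation=cv2.INTER_CUBIC),cv2.resize(b,(370,390),interpolation=cv2.INTER_CUBIC)]))
X=[[.588,.144,.034],[.588,.144,.079],[.5742,.2268,.079]]
print(w2pix(ms,X),(w2pix(ms,X)-[260,270])*3,[420,0]+(w2pix(mt,X)-[190,220])*[3.7,5.2])
E
```

```text
[0.5648 0.2964 0.0899] yaw 9.46 shift [ 0.0002 -0.     -0.0001] spin -0.04 q [ 0.308  0.708  1.504 -0.     0.93   1.714] v [0.    0.001 0.    0.    0.002 0.   ]
[[317.70617571 300.45531962]
 [317.74461193 287.27586774]
 [322.90871203 317.70516759]] [[173.11852714  91.36595887]
 [173.23383579  51.82760322]
 [188.7261361  143.11550277]] [[699.82952343 144.80503274]
 [692.46360253 138.05002457]
 [584.28932907 166.95516064]]
```

View pics/f.png

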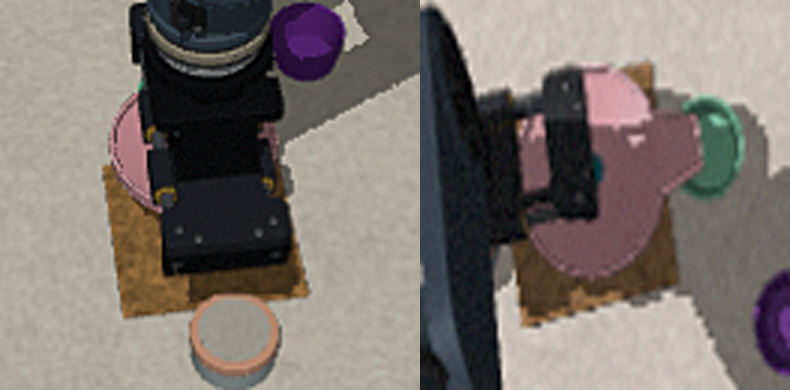

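The final crop shows the lip end (700,145) over the cup (711,147), allowing for parallax. The teal bead (597,167) is near the dish's centre, and the dish is clear of the tin. I'll check the bead numerically in the wrist image before handing in.

```bash
python3 - <<'E'
from h import *
m=cams.camera_model("wrist")
for n in("w6","w7"):
    im=cv2.imread(f"pics/{n}.png");h=cv2.cvtColor(im,cv2.COLOR_BGR2HSV)
    M=(h[...,0]>85)&(h[...,0]<100)&(h[...,1]>120);M[:200]=0;M[:,:400]=0;M[400:]=0;M[:,540:]=0
    v=np.argwhere(M);print(n,len(v),v.min(0),v.max(0),v.mean(0))
E
```

```text
w6 360 [278 449] [302 487] [286.85       470.74722222]
w7 357 [278 449] [302 487] [286.6162465  470.53501401]
```

The bead shows up at the same pixels as just after the lift, so neither it nor the dish has shifted relative to the gripper.

```bash
python3 -c "
from rig import job;print(job.hand_in())"
```

```text
the job is handed in; nothing more can be done
None
```

I handed the job in at about 17 s, no verdict came back: the counter is at its zero mark, and the dish is held still with its lip about 45 mm above the cup's rim and within about 4 mm of its middle, with the bead unmoved since the lift.

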